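# Start and close the screw lid of a lead pig

### The arm

A 6-joint arm with a two-finger parallel gripper is mounted at the origin on the work surface. World frame = base frame: x ahead of the robot, y to its left, z up, the work surface at z = 0. Lengths are in m, angles in rad, forces in N, time in s.
With the tool pointing down it reaches from about 0.35 to 0.775 m from the base axis. Payload 7.3 kg.
Tool frame: the origin (TCP) lies at the very end of the fingers, on their centre line; the grasp point (between the pads) lies 19 mm behind it (robot.hold_point_z is the distance from the TCP to the grasp point, in m); z points along the fingers, y is the direction in which the jaws open and shut (so a half turn about z gives the same grasp; the last joint's range is limited). The gripper opens to 92 mm and grips with 3 to 60 N. Pads are 19 mm wide; open, the fingers measure 130 mm over their backs; the gripper's body (75 mm by 190 mm) begins 47 mm behind the grasp point.
Start: joints at [1.076, 0.342, 1.524, -0, 1.275, -0.146], TCP at [0.179, 0.493, 0.227] pointing down, gripper open.
Joint ranges: [-2.53, 2.53], [-0.77, 2.02], [0.04, 2.7], [-1, 4.14], [0.28, 2.66], [-3.11, 3.11]. Speed limits (rad/s): [2.57, 2.57, 3.14, 3.14, 3.14, 3.14].

### API

Orientations are given as [roll, pitch, yaw] about the fixed x, y, z axes, in that order (R = Rz(yaw) Ry(pitch) Rx(roll)).
In Python, from cell import monitor, viewer, robot gives the robot as it stands.
- The arm moves only by the tool move_arm, never from a script. Its argument "deltas" is a list of rows, each an object of numbers: "x", "y", "z": the shift along the tool's x, y, z in m; "wx", "wy", "wz": the turn, a rotation vector about the tool's x, y, z in degrees; "hand": the opening, from 0 (shut) to 1 (fully open). In form: [{"x": .., "y": .., "z": .., "wx": .., "wy": .., "wz": .., "hand": ..}, ...]. A call has 1 to 8 rows; each row is the pose to reach, as a shift and turn from the pose commanded when the call began, along the tool's axes at that moment; what a row does not reach only later rows make up. A row lasts 1/8 s, in which the tool goes at most 62.5 mm and 10.7 degrees, less where a joint would pass 70% of its speed; a pose out of reach is approached as far as the arm can. A call with a gripper value outside its range is refused whole. The fingers move at their own pace and stop on an object; "grip_force" is the grip in N (left out, the last holds). Time passes only in rows, so rows that repeat a pose let the fingers close. It gives the time, the measured TCP pose, the force and the opening at its end, in the units of the state.
- monitor.observe(): the state, without advancing time (a new reading comes with each control period).
- viewer.read_camera(name): name is "scene" or "top" or "wrist"; returns the picture (384x512x3 uint8, red, green, blue); there is no depth.
- viewer.camera_params(name): a dict with "camera_matrix" (3x3 intrinsics, pixels), "k1" (the pictures are not rectified: a ray, as slopes to the right and down, at radius r is drawn at 1 + k1 r^2 times it, then the intrinsics apply), "R" (3x3) and "t" (3): a world point X has camera coordinates R X + t. Camera axes: x right, y down, z forward; pixel columns grow to the right and rows downward; lengths in m; the calibration is good to about 2 mm. A picture is of the moment at which its call begins: read the wrist's pose just before it. camera_params takes no time and is no camera call; for the wrist camera it gives the pose at the moment of the call.
- robot.hand_in(): hands the job in, once; it reports no verdict.
The state is a dict: "time": time; "qpos": joint angles; "qvel": joint speeds; "joint_efforts": joint torques, N m; "tool_pos": TCP position; "tool_rot": TCP orientation; "contact_force": force on the tool from outside, world axes, zero at the start; "torque": the same for the moment, N m; "opening": finger opening in m.
Only numpy, scipy, OpenCV 4.12 (cv2) and the standard library are available. Lean on these libraries where they do the work, as an engineer would, in place of code of your own. Each camera call takes 0.05 s, during which the arm holds its last target. There are 200 camera calls.

### The job

The lid of the larger lead pig is sitting unstarted on top of its thread. Without lifting it off, turn it back (anticlockwise from above) until you feel it drop at the thread start, then turn it clockwise until it is fully home, and let go. Do it gently: do not force the lid against its stops or press hard on it, and leave the other things on the shelf alone.

Things in the scene. Friction and masses are not known exactly. Their poses are not given: they have to be found in the camera images.
- pig: The larger lead pig: a dull grey fixed round pot 88 mm across, its flat shoulder 55 mm above the shelf. Origin at the centre of its underside on the shelf, z up. Its x axis does not tell where the thread starts: the threaded neck ring was set by hand, up to 0.52 rad either way. Lid's skirt edge above the shelf: 68 mm unstarted, 60 mm dropped at the thread start, 56 mm fully home.
- pig_neck (a point): Top centre of the pig's steel neck, 74 mm above the shelf, under the lid. Coarse three-start thread, 25 mm radius. Unstarted, the lid's pins lie on flat thread tops; anticlockwise from above by 0.1 to 1.4 rad the lid drops 8 mm; 0.1 to 0.3 rad later a firm stop follows. Turning it takes under 0.15 N m; at a stop the torque rises steeply: stop by about 0.4 N m.
- pig_shoulder (a point): Centre of the pig's shoulder, 55 mm above the shelf. From the dropped state the lid turns clockwise 1.1 to 1.5 rad, sinking 4 mm along the thread, to a firm stop: home, skirt edge 1 mm above the shoulder. Turned clockwise while unstarted it meets a firm stop and never engages.
- lid: Loose lead lid of the larger pig, about 0.35 kg: an inverted cup 68 mm across, 24 mm high, with an upright grip bar on top (46 mm long, 14 wide, from 24 to 54 mm above the skirt edge). Origin on its axis at the skirt edge; z up, x along the bar, y across. It drops and sinks by its own weight if the fingers let it slide: fingers 2 to 4 mm wider than the bar turn it; a tight grip carries it.
- lid_bar (a point): Centre of the grip bar, on the lid's axis, 39 mm above the skirt edge and 15 mm above the lid's flat top; x along the bar, y across it.
- turntable: Brushed aluminium turntable, 156 mm across, 22 mm high, fixed; origin at the centre of its underside. Leave alone.
- arrow_a: Red acrylic arrow marker 60 mm long, 6 mm thick, loose on the turntable. Leave alone.
- arrow_b: The other red acrylic arrow marker, the same. Leave alone.
- caliper: Stainless steel caliper, 230 mm long, flat on the shelf. Leave alone.
- disc: Clear acrylic disc 80 mm across, 10 mm thick, with one lead bead. Leave alone.
- small_pig: Small closed lead pig, 52 mm across, 58 mm high, without a grip bar. Leave alone.
- rule: Aluminium rule, 150 by 25 by 4 mm. Leave alone.
Things that resemble listed ones, but are neither listed nor needed, are in the scene too. Leave any brown look-alike of the lid alone.

How it is judged:
By the outcome, as a careful person would: the job done as asked, in the order asked, and still so for the second after the job is handed in, with the robot touching nothing.
It also fails if it takes over 70 s, if anything falls off the work surface, if the arm or the gripper's body presses on something with over 40 N, if the wrist force passes 120 N, or if a joint passes its speed limit or range.

## Working session

There is one attempt and no reset: what is moved stays moved. The work goes in short steps, Python scripts to look and compute and a tool call to move; the robot and the scene stay as the last step left them, time stands still between calls to the robot, and variables do not carry over. Pictures are saved under pics/ and viewed, about 8 in all and at most 12, crops included, and the job is handed in when it is done.

Besides the shell and the picture viewer there is one more tool, called after ">>>" by a JSON object that holds its "method" and its "body". move_arm: Moves the arm, as the interface text tells. Its arguments: {"type":"object","properties":{"deltas":{"type":"array","items":{"type":"object","properties":{"x":{"type":"number"},"y":{"type":"number"},"z":{"type":"number"},"wx":{"type":"number"},"wy":{"type":"number"},"wz":{"type":"number"},"hand":{"type":"number"}}}},"grip_force":{"type":"number"}},"required":["deltas"]}

```bash
mkdir -p pics
cat > h.py <<'E'
import numpy as np, cv2
from cell import monitor, viewer, robot
def ray(name,uv,P=None):
    P=P or viewer.camera_params(name);K=np.array(P["camera_matrix"]);R=np.array(P["R"]);t=np.array(P["t"])
    d=np.array([(uv[0]-K[0,2])/K[0,0],(uv[1]-K[1,2])/K[1,1]]);s=d.copy()
    for _ in range(20): s=d/(1+P["k1"]*(s@s))
    return -R.T@t, R.T@np.array([s[0],s[1],1])
def onplane(name,uv,z,P=None):
    c,d=ray(name,uv,P);return c+d*(z-c[2])/d[2]
def snap(name,fn,crop=None,scale=1):
    P=viewer.camera_params(name);im=viewer.read_camera(name)
    o=im[:,:,::-1]
    if crop: o=o[crop[1]:crop[3],crop[0]:crop[2]]
    cv2.imwrite("pics/"+fn,cv2.resize(o,None,fx=scale,fy=scale,interpolation=cv2.INTER_CUBIC));return im,P
E
python3 - <<'E'
from h import *
a=viewer.read_camera("top");b=viewer.read_camera("scene")
cv2.imwrite("pics/raw_top.png",a[:,:,::-1]);cv2.imwrite("pics/raw_scene.png",b[:,:,::-1])
cv2.imwrite("pics/1.png",cv2.resize(a[:,:,::-1],None,fx=1.5,fy=1.5));cv2.imwrite("pics/2.png",cv2.resize(b[:,:,::-1],None,fx=1.5,fy=1.5))
print(monitor.observe())
E
```

```text
{'time': 0.1, 'qpos': array([ 1.07603152e+00,  3.42652148e-01,  1.52489308e+00,  2.86837707e-05,
        1.27539470e+00, -1.45987306e-01]), 'qvel': array([ 0.00031065, -0.00131129, -0.00174157, -0.00045018,  0.00182233,
       -0.0006707 ]), 'joint_efforts': array([ 6.30048999e-04, -4.32005739e+01, -2.44693226e+01,  7.18317926e-02,
        5.26710448e-02, -5.35054198e-05]), 'tool_pos': array([0.1792162 , 0.49309442, 0.22612484]), 'tool_rot': array([-3.14026370e+00, -2.23125765e-04,  2.79280664e+00]), 'contact_force': array([0.7759051 , 0.86736991, 0.23605818]), 'torque': array([-0.00160244, -0.02387435, -0.02271339]), 'opening': 0.09158082965552201}
```

View pics/1.png

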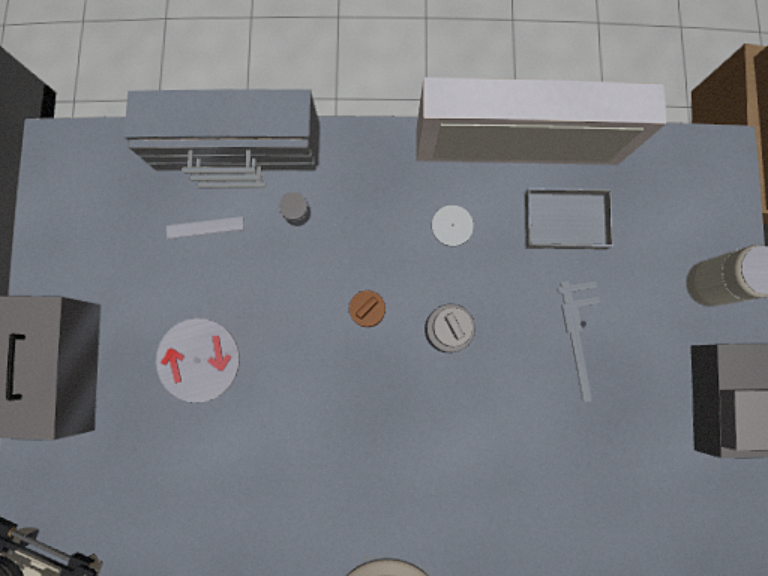

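View pics/2.png

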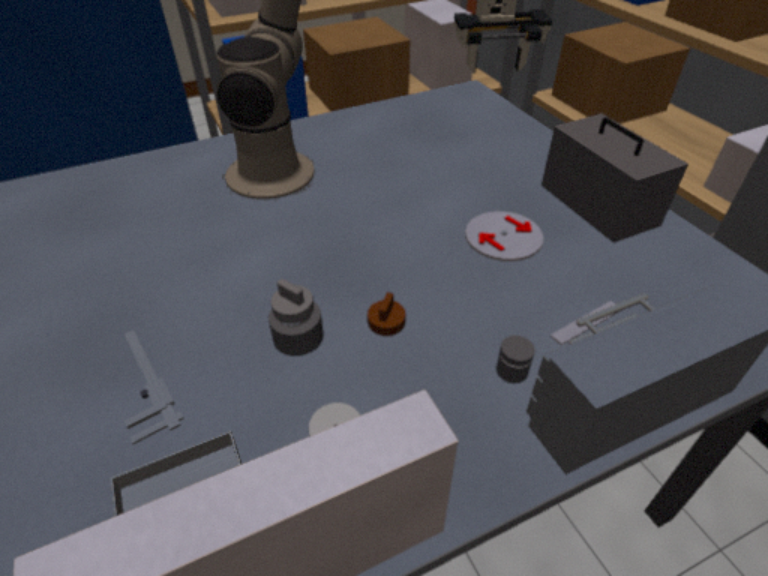

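The top picture (1.5x) shows three candidates. The grey pot with a grey bar lid, at (451,327), is the larger pig. The brown lid lying on the shelf at (367,308) is the look-alike, and the small pig without a bar is at (293,208). I choose the grey one with the bar at (456,325) and will check it in a close crop.

Run:
```python
from h import *
a=cv2.imread("pics/raw_top.png");b=cv2.imread("pics/raw_scene.png")
c1=cv2.resize(a[190:245,270:335],None,fx=6,fy=6,interpolation=cv2.INTER_CUBIC)
c2=cv2.resize(b[180:240,165:230],None,fx=6,fy=6,interpolation=cv2.INTER_CUBIC)
H=360;o=np.zeros((H,790,3),np.uint8);o[:330,:390]=c1;o[:360,400:790]=c2
cv2.imwrite("pics/3.png",o)
for uv,z in [((304,217),.122),((300,218),.055)]: print(onplane("top",uv,z))
P=viewer.camera_params("wrist");print(P["R"],P["t"],-np.array(P["R"]).T@P["t"],P["camera_matrix"])
P=viewer.camera_params("top");print(-np.array(P["R"]).T@P["t"])
```

```text
[ 0.53044427 -0.11230368  0.122     ]
[ 0.53148154 -0.10931836  0.055     ]
[[ 3.42389720e-01  9.39557722e-01 -7.52332216e-04]
 [ 9.08997532e-01 -3.31050327e-01  2.53237375e-01]
 [ 2.37682071e-01 -8.73897418e-02 -9.67403880e-01]] [-0.52478903 -0.03234431  0.38867982] [0.11670104 0.51632862 0.38380633] [[275.11973766   0.         253.24494836]
 [  0.         275.11973766 191.74425978]
 [  0.           0.           1.        ]]
[0.47140265 0.00832737 1.15434918]
```

View pics/3.png

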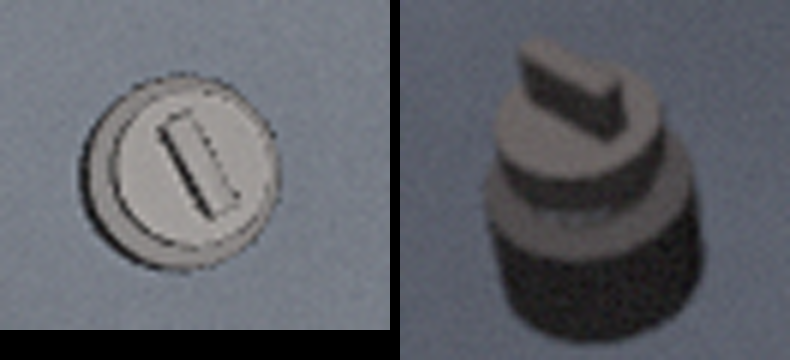

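Run:
```python
from h import *
q=np.array([(163,123),(190,111),(238,197),(212,213)])/6+[270,190]
p=np.array([onplane("top",u,.122) for u in q]);print(p,p.mean(0))
for i,j in((0,1),(1,2),(2,3),(3,0)):print(np.linalg.norm(p[i]-p[j]))
d=(p[0]+p[1]-p[2]-p[3]);yaw=np.arctan2(d[1],d[0]);print(yaw)
s=np.array([(166,153),(166,215)])
# scene: bar top ends check
q=np.array([(530,45),(610,88)])-[400,0];q=q/6+[165,180]
c=p.mean(0)
for u in q: print(onplane("scene",u,.122))
# lid top circle in the top crop: approx centre (197,170)
print(onplane("top",(197/6+270,170/6+190),.092), onplane("top",(183/6+270,171/6+190),.055))
from scipy.spatial.transform import Rotation as Ro
o=monitor.observe();R=Ro.from_euler("xyz",o["tool_rot"]).as_matrix()
print(R.T@(np.array([c[0],c[1],.20])-o["tool_pos"]),np.degrees(yaw-o["tool_rot"][2]))
```

```text
[[ 0.54676966 -0.09496265  0.122     ]
 [ 0.55196351 -0.10640703  0.122     ]
 [ 0.5158118  -0.12665769  0.122     ]
 [ 0.50898523 -0.11565183  0.122     ]] [ 0.53088255 -0.1109198   0.122     ]
0.012567809986828273
0.04143713081619321
0.012951097201888254
0.04307790033316688
0.5056938827693234
[ 0.51569873 -0.11943575  0.122     ]
[ 0.55286406 -0.09892245  0.122     ]
[ 0.5286582  -0.11275628  0.092     ] [ 0.53014622 -0.11066824  0.055     ]
[-0.53692392 -0.44742604  0.02659967] -131.04190829727233
```

>>> {"method": "move_arm", "body": {"deltas": [{"x": -0.03, "y": -0.025, "wz": 8}, {"x": -0.075, "y": -0.062, "wz": 18}, {"x": -0.12, "y": -0.1, "wz": 28}, {"x": -0.165, "y": -0.1375, "wz": 38}, {"x": -0.21, "y": -0.175, "wz": 48}, {"x": -0.255, "y": -0.2125, "wz": 58}, {"x": -0.3, "y": -0.25, "wz": 68}, {"x": -0.33, "y": -0.275, "wz": 74}]}}

```text
schema error: expected keys x, y, z, wx, wy, wz, hand
```

```bash
cat >> h.py <<'E'
from scipy.spatial.transform import Rotation as Ro
def goto(c,yaw):
    o=monitor.observe();R=Ro.from_euler("xyz",o["tool_rot"]).as_matrix()
    print("t",o["time"],"delta",(R.T@(np.array(c)-o["tool_pos"])).round(4),"wz",-np.degrees(yaw-o["tool_rot"][2]).round(2),o["tool_pos"].round(4),o["tool_rot"].round(4),"q",o["qpos"].round(2))
E
python3 -c "
from h import *
goto([.531,-.111,.20],.506)"
```

```text
t 0.1 delta [-0.5371 -0.4475  0.0266] wz 131.02 [0.1792 0.4931 0.2261] [-3.1403e+00 -2.0000e-04  2.7928e+00] q [ 1.08  0.34  1.52  0.    1.28 -0.15]
```

>>> {"method": "move_arm", "body": {"deltas": [{"x": -0.03, "y": -0.025, "z": 0, "wx": 0, "wy": 0, "wz": 8, "hand": 1}, {"x": -0.075, "y": -0.062, "z": 0, "wx": 0, "wy": 0, "wz": 18, "hand": 1}, {"x": -0.12, "y": -0.1, "z": 0, "wx": 0, "wy": 0, "wz": 28, "hand": 1}, {"x": -0.165, "y": -0.1375, "z": 0, "wx": 0, "wy": 0, "wz": 38, "hand": 1}, {"x": -0.21, "y": -0.175, "z": 0, "wx": 0, "wy": 0, "wz": 48, "hand": 1}, {"x": -0.255, "y": -0.2125, "z": 0, "wx": 0, "wy": 0, "wz": 58, "hand": 1}, {"x": -0.3, "y": -0.25, "z": 0, "wx": 0, "wy": 0, "wz": 68, "hand": 1}, {"x": -0.33, "y": -0.275, "z": 0, "wx": 0, "wy": 0, "wz": 74, "hand": 1}]}}

```text
time: 1.1
tool_pos: [0.3963, 0.12, 0.2266]
tool_rot: [-3.142, 0.0, 1.495]
contact_force: [0.9, 1.1, -0.1]
opening: 0.092
```

```bash
python3 -c "
from h import *
goto([.531,-.111,.20],.506)"
```

```text
t 1.1 delta [-0.2201  0.1518  0.0266] wz 56.68 [0.3963 0.12   0.2266] [-3.1415e+00  1.0000e-04  1.4952e+00] q [ 0.11  0.14  1.8  -0.    1.2   0.18]
```

>>> {"method": "move_arm", "body": {"deltas": [{"x": -0.03, "y": 0.02, "z": 0, "wx": 0, "wy": 0, "wz": 8, "hand": 0.5}, {"x": -0.07, "y": 0.05, "z": 0, "wx": 0, "wy": 0, "wz": 18, "hand": 0.5}, {"x": -0.12, "y": 0.083, "z": 0.005, "wx": 0, "wy": 0, "wz": 28, "hand": 0.5}, {"x": -0.165, "y": 0.114, "z": 0.01, "wx": 0, "wy": 0, "wz": 38, "hand": 0.5}, {"x": -0.2, "y": 0.138, "z": 0.02, "wx": 0, "wy": 0, "wz": 48, "hand": 0.5}, {"x": -0.22, "y": 0.152, "z": 0.026, "wx": 0, "wy": 0, "wz": 56.6, "hand": 0.5}, {"x": -0.22, "y": 0.152, "z": 0.026, "wx": 0, "wy": 0, "wz": 56.6, "hand": 0.5}, {"x": -0.22, "y": 0.152, "z": 0.026, "wx": 0, "wy": 0, "wz": 56.6, "hand": 0.5}]}}

```text
time: 2.1
tool_pos: [0.5314, -0.1071, 0.2006]
tool_rot: [-3.141, 0.0, 0.516]
contact_force: [0.3, 0.3, 0.4]
opening: 0.0459
```

```bash
python3 -c "
from h import *
goto([.531,-.111,.10],.506)
im,P=snap('wrist','4.png',None,1.5)
np.savez('w4.npz',**{k:np.array(v) for k,v in P.items()}); cv2.imwrite('pics/raw4.png',im[:,:,::-1])
K=np.array(P['camera_matrix'])
for X in ([.531,-.111,.122],): 
  c=np.array(P['R'])@X+P['t'];print(K@(c/c[2]))
"
```

```text
t 2.1 delta [-0.0022  0.0033  0.1006] wz 0.57 [ 0.5314 -0.1071  0.2006] [-3.1406e+00  4.0000e-04  5.1590e-01] q [-0.34  0.4   1.52  0.    1.23  0.71]
[256.27100965 201.74324916   1.        ]
```

View pics/4.png

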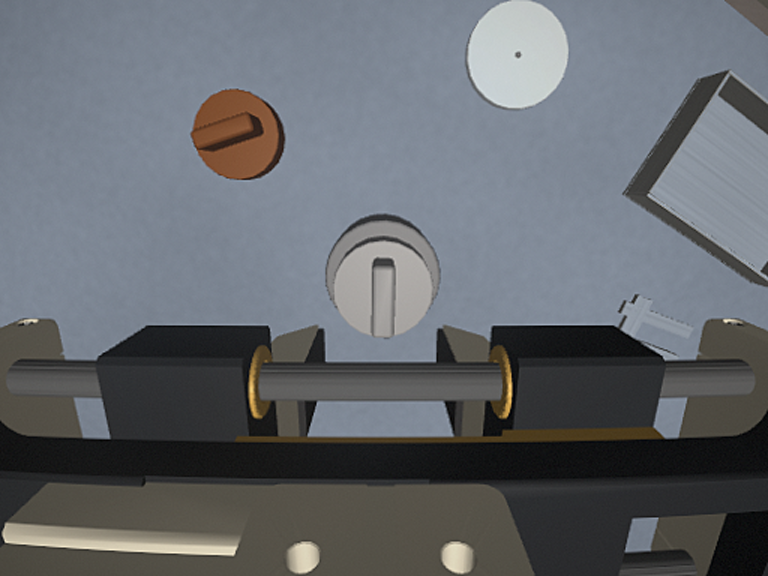

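```bash
python3 -c "
from h import *
P=dict(np.load('w4.npz'));P['k1']=float(P['k1'])
q=np.array([(373,280),(395.5,280),(395,337),(372.5,337)])/1.5
p=np.array([onplane('wrist',u,.122,P) for u in q]);print(p,p.mean(0))
for i,j in((0,1),(1,2),(2,3),(3,0)):print(np.linalg.norm(p[i]-p[j]))
d=(p[0]+p[1]-p[2]-p[3]);print(np.arctan2(d[1],d[0]))
# lid top circle: left 333, right 436, bottom 339
print(onplane('wrist',(333/1.5,289/1.5),.092,P),onplane('wrist',(436/1.5,289/1.5),.092,P))
im=cv2.imread('pics/raw4.png');cv2.imwrite('pics/5.png',cv2.resize(im[135:235,205:305],None,fx=6,fy=6,interpolation=cv2.INTER_CUBIC))
c=p.mean(0);goto([c[0],c[1],.1],.506)
"
```

```text
[[ 0.53975775 -0.09827952  0.122     ]
 [ 0.5462876  -0.10980487  0.122     ]
 [ 0.51513839 -0.12749386  0.122     ]
 [ 0.50836069 -0.11553051  0.122     ]] [ 0.52738611 -0.11277719  0.122     ]
0.013246599975782515
0.03582141480034045
0.013749865180036814
0.03582418043023162
0.5094418248666898
[ 0.51464053 -0.08115106  0.092     ] [ 0.54854748 -0.14099846  0.092     ]
t 2.15 delta [-0.0064  0.0031  0.1009] wz 0.57 [ 0.5315 -0.1069  0.2009] [-3.1411 -0.      0.516 ] q [-0.34  0.4   1.52  0.    1.23  0.71]
```

View pics/5.png

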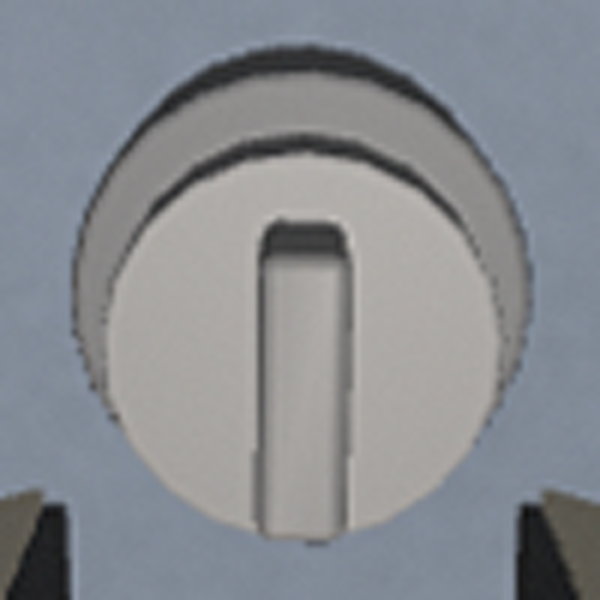

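```bash
python3 -c "
from h import *
P=dict(np.load('w4.npz'));P['k1']=float(P['k1'])
q=np.array([(261,250),(350,250),(348,540),(260,540)])/6+[205,135]
p=np.array([onplane('wrist',u,.122,P) for u in q]);print(p.mean(0))
for i,j in((0,1),(1,2),(2,3),(3,0)):print(np.linalg.norm(p[i]-p[j]))
d=(p[0]+p[1]-p[2]-p[3]);print(np.arctan2(d[1],d[0]))
q=np.array([(107,360),(498,360)])/6+[205,135]
print(np.mean([onplane('wrist',u,.092,P) for u in q],0))
c=p.mean(0);goto([c[0],c[1],.097],.506)
"
```

```text
[ 0.53106243 -0.11046876  0.122     ]
0.012978858571719418
0.04514761900532741
0.013448889112961788
0.04514875305565685
0.5126425732066702
[ 0.52903472 -0.11147229  0.092     ]
t 2.15 delta [-0.0021  0.0029  0.1039] wz 0.57 [ 0.5315 -0.1069  0.2009] [-3.1411 -0.      0.516 ] q [-0.34  0.4   1.52  0.    1.23  0.71]
```

>>> {"method": "move_arm", "body": {"deltas": [{"x": -0.002, "y": 0.003, "z": 0.02, "wx": 0, "wy": 0, "wz": 0.3, "hand": 0.45}, {"x": -0.002, "y": 0.003, "z": 0.05, "wx": 0, "wy": 0, "wz": 0.3, "hand": 0.45}, {"x": -0.002, "y": 0.003, "z": 0.08, "wx": 0, "wy": 0, "wz": 0.3, "hand": 0.45}, {"x": -0.002, "y": 0.003, "z": 0.095, "wx": 0, "wy": 0, "wz": 0.3, "hand": 0.4}, {"x": -0.002, "y": 0.003, "z": 0.102, "wx": 0, "wy": 0, "wz": 0.3, "hand": 0.3}, {"x": -0.002, "y": 0.003, "z": 0.102, "wx": 0, "wy": 0, "wz": 0.3, "hand": 0.24}, {"x": -0.002, "y": 0.003, "z": 0.102, "wx": 0, "wy": 0, "wz": 0.3, "hand": 0.185}, {"x": -0.002, "y": 0.003, "z": 0.102, "wx": 0, "wy": 0, "wz": 0.3, "hand": 0.185}], "grip_force": 3}}

```text
time: 3.15
tool_pos: [0.5318, -0.111, 0.0995]
tool_rot: [-3.141, -0.001, 0.508]
contact_force: [-1.5, 3.5, 3.0]
opening: 0.0175
```

```bash
cat >> h.py <<'E'
def st():
    o=monitor.observe();print(round(o["time"],2),o["tool_pos"].round(4),"yaw",o["tool_rot"][2].round(4),"F",o["contact_force"].round(2),"T",o["torque"].round(3),"op",round(o["opening"],4),"q6",o["qpos"][5].round(2),"e6",o["joint_efforts"][5].round(3))
E
python3 -c "
from h import *
st()
goto([.531,-.1107,.097],.51)
im,P=snap('scene','s0.png')
st()
"
```

```text
3.15 [ 0.5318 -0.111   0.0995] yaw 0.5081 F [-1.46  3.49  2.96] T [ 0.451  0.273 -0.002] op 0.0175 q6 0.71 e6 -0.02
t 3.15 delta [-0.0005 -0.0007  0.0025] wz -0.11 [ 0.5318 -0.111   0.0995] [-3.1414e+00 -9.0000e-04  5.0810e-01] q [-0.35  0.51  1.65  0.    0.99  0.71]
3.2 [ 0.5317 -0.111   0.0993] yaw 0.5081 F [-0.87  2.61  1.77] T [ 0.448  0.359 -0.009] op 0.0171 q6 0.71 e6 -0.02
```

>>> {"method": "move_arm", "body": {"deltas": [{"x": -0.0005, "y": -0.0008, "z": 0, "wx": 0, "wy": 0, "wz": 0, "hand": 0.185}, {"x": -0.0005, "y": -0.0008, "z": 0, "wx": 0, "wy": 0, "wz": -3, "hand": 0.185}, {"x": -0.0005, "y": -0.0008, "z": 0, "wx": 0, "wy": 0, "wz": -6, "hand": 0.185}, {"x": -0.0005, "y": -0.0008, "z": 0, "wx": 0, "wy": 0, "wz": -9, "hand": 0.185}, {"x": -0.0005, "y": -0.0008, "z": 0, "wx": 0, "wy": 0, "wz": -12, "hand": 0.185}]}}

```text
time: 3.82
tool_pos: [0.5308, -0.111, 0.0988]
tool_rot: [3.142, -0.0, 0.719]
contact_force: [-0.7, 1.1, 1.7]
opening: 0.0174
```

```bash
python3 -c "
from h import *
st()"
```

```text
3.83 [ 0.5308 -0.111   0.0988] yaw 0.7192 F [-0.73  1.11  1.69] T [ 0.253  0.245 -0.115] op 0.0174 q6 0.5 e6 0.453
```

```bash
cat >> h.py <<'E'
def prof(fn=None):
    P=viewer.camera_params("scene");K=np.array(P["camera_matrix"])
    X=np.array(P["R"])@[.531,-.111,.068]+P["t"];u=int(round(K[0]@X/X[2]))
    im=cv2.imread("pics/"+fn) if fn else viewer.read_camera("scene")[:,:,::-1]
    if not fn: cv2.imwrite("pics/last.png",im)
    return u,im[190:235,u-4:u+5].astype(float).mean((1,2)).round().astype(int)
E
python3 -c "
from h import *
print(*prof('s0.png'));print(*prof());st()"
```

```text
195 [ 65  84  89  89  81  64  51  47  46  46  46  53  72  93 102 104 105 104
  99  73  44  42  41  42  44  60  69  70  77  81  81  81  71  51  33  33
  30  34  33  30  31  32  31  31  33]
195 [ 49  74  84  83  76  62  50  49  50  50  50  54  74  96 104 104 105 102
  94  68  45  42  41  41  44  62  73  70  77  81  82  80  73  49  32  32
  32  33  33  31  33  31  33  35  32]
3.88 [ 0.5308 -0.111   0.0988] yaw 0.7212 F [0.04 0.67 0.84] T [ 0.226  0.27  -0.089] op 0.017 q6 0.5 e6 0.08
```

>>> {"method": "move_arm", "body": {"deltas": [{"x": 0, "y": 0, "z": 0, "wx": 0, "wy": 0, "wz": -2, "hand": 0.185}, {"x": 0, "y": 0, "z": 0, "wx": 0, "wy": 0, "wz": -4, "hand": 0.185}, {"x": 0, "y": 0, "z": 0, "wx": 0, "wy": 0, "wz": -6, "hand": 0.185}, {"x": 0, "y": 0, "z": 0, "wx": 0, "wy": 0, "wz": -6, "hand": 0.185}]}}

```text
time: 4.38
tool_pos: [0.5309, -0.111, 0.0987]
tool_rot: [3.141, -0.0, 0.823]
contact_force: [0.8, 1.9, 1.5]
opening: 0.0195
```

```bash
python3 -c "
from h import *
st();print(*prof())"
```

```text
4.38 [ 0.5309 -0.111   0.0987] yaw 0.8227 F [0.85 1.87 1.45] T [ 0.222  0.085 -0.136] op 0.0195 q6 0.4 e6 -0.309
195 [ 53  71  79  81  74  61  49  50  50  51  50  53  72  96 103 105 105 103
  93  68  42  41  42  44  47  60  70  70  76  80  82  82  74  50  32  31
  31  34  31  31  33  34  32  32  33]
```

>>> {"method": "move_arm", "body": {"deltas": [{"x": 0, "y": 0, "z": 0, "wx": 0, "wy": 0, "wz": -2, "hand": 0.185}, {"x": 0, "y": 0, "z": 0, "wx": 0, "wy": 0, "wz": -4, "hand": 0.185}, {"x": 0, "y": 0, "z": 0, "wx": 0, "wy": 0, "wz": -6, "hand": 0.185}, {"x": 0, "y": 0, "z": 0, "wx": 0, "wy": 0, "wz": -6, "hand": 0.185}], "grip_force": 10}}

```text
time: 4.92
tool_pos: [0.5307, -0.1109, 0.0987]
tool_rot: [-3.141, 0.0, 0.928]
contact_force: [-0.6, 1.3, 2.8]
opening: 0.018
```

```bash
python3 -c "
from h import *
st();print(*prof())"
```

```text
4.92 [ 0.5307 -0.1109  0.0987] yaw 0.9277 F [-0.62  1.32  2.82] T [ 0.365  0.269 -0.106] op 0.018 q6 0.3 e6 -0.326
195 [ 49  65  69  68  59  51  48  50  51  51  52  55  73  87  91  96 102 105
  96  70  46  41  42  41  44  59  68  70  78  81  81  81  73  48  33  31
  32  32  33  33  33  31  34  31  32]
```

>>> {"method": "move_arm", "body": {"deltas": [{"x": 0, "y": 0, "z": 0, "wx": 0, "wy": 0, "wz": 5, "hand": 0.185}, {"x": 0, "y": 0, "z": 0, "wx": 0, "wy": 0, "wz": 0, "hand": 0.185}, {"x": 0, "y": 0, "z": 0, "wx": 0, "wy": 0, "wz": -3, "hand": 0.185}, {"x": 0, "y": 0, "z": 0, "wx": 0, "wy": 0, "wz": -6, "hand": 0.185}, {"x": 0, "y": 0, "z": 0, "wx": 0, "wy": 0, "wz": -6, "hand": 0.185}, {"x": 0, "y": 0, "z": 0, "wx": 0, "wy": 0, "wz": -1, "hand": 0.185}]}}

```text
time: 5.72
tool_pos: [0.5308, -0.1114, 0.0986]
tool_rot: [3.141, 0.0, 0.941]
contact_force: [0.5, 0.1, -0.2]
opening: 0.0171
```

```bash
python3 -c "
from h import *
st();print(*prof())"
```

```text
5.72 [ 0.5308 -0.1114  0.0986] yaw 0.9415 F [ 0.46  0.09 -0.23] T [-0.117  0.108  0.028] op 0.0171 q6 0.28 e6 -1.31
195 [ 55  65  67  62  52  47  50  53  52  52  55  63  80  87  87  93 101 103
  98  75  48  41  42  40  44  56  68  71  76  80  81  81  74  51  34  31
  30  30  33  33  34  31  33  30  30]
```

>>> {"method": "move_arm", "body": {"deltas": [{"x": 0, "y": 0, "z": 0, "wx": 0, "wy": 0, "wz": -4, "hand": 0.185}, {"x": 0, "y": 0, "z": 0, "wx": 0, "wy": 0, "wz": -7, "hand": 0.185}, {"x": 0, "y": 0, "z": 0, "wx": 0, "wy": 0, "wz": -10, "hand": 0.185}, {"x": 0, "y": 0, "z": 0, "wx": 0, "wy": 0, "wz": -12, "hand": 0.185}, {"x": 0, "y": 0, "z": 0, "wx": 0, "wy": 0, "wz": -12, "hand": 0.185}]}}

```text
time: 6.4
tool_pos: [0.5307, -0.1109, 0.0986]
tool_rot: [-3.141, -0.0, 1.154]
contact_force: [-1.0, 2.5, 0.4]
opening: 0.0172
```

```bash
python3 -c "
from h import *
st()"
```

```text
6.4 [ 0.5307 -0.1109  0.0986] yaw 1.1538 F [-1.04  2.5   0.4 ] T [ 0.251  0.257 -0.078] op 0.0172 q6 0.07 e6 -0.26
```

>>> {"method": "move_arm", "body": {"deltas": [{"x": 0, "y": 0, "z": 0, "wx": 0, "wy": 0, "wz": 5, "hand": 0.185}, {"x": 0, "y": 0, "z": 0, "wx": 0, "wy": 0, "wz": 5, "hand": 0.185}]}}

```text
time: 6.65
tool_pos: [0.531, -0.1113, 0.0988]
tool_rot: [3.141, 0.0, 1.067]
contact_force: [-0.2, 0.1, 0.3]
opening: 0.0169
```

```bash
python3 -c "
from h import *
st();print(*prof())"
```

```text
6.65 [ 0.531  -0.1113  0.0988] yaw 1.067 F [-0.16  0.14  0.35] T [-0.074  0.094  0.031] op 0.0169 q6 0.16 e6 0.484
195 [ 38  40  38  32  22  31  48  62  64  57  52  61  67  68  81  98 106 105
  96  75  51  42  43  42  42  53  65  70  77  80  81  81  72  50  33  33
  31  31  32  33  30  32  30  31  31]
```

>>> {"method": "move_arm", "body": {"deltas": [{"x": 0, "y": 0, "z": 0, "wx": 0, "wy": 0, "wz": -4, "hand": 0.185}, {"x": 0, "y": 0, "z": 0, "wx": 0, "wy": 0, "wz": -7, "hand": 0.185}, {"x": 0, "y": 0, "z": 0, "wx": 0, "wy": 0, "wz": -10, "hand": 0.185}, {"x": 0, "y": 0, "z": 0, "wx": 0, "wy": 0, "wz": -12, "hand": 0.185}, {"x": 0, "y": 0, "z": 0, "wx": 0, "wy": 0, "wz": -12, "hand": 0.185}]}}

```text
time: 7.32
tool_pos: [0.5306, -0.1107, 0.0987]
tool_rot: [-3.141, -0.0, 1.276]
contact_force: [-2.2, 3.2, 1.9]
opening: 0.0169
```

```bash
python3 -c "
from h import *
st()"
```

```text
7.33 [ 0.5306 -0.1107  0.0987] yaw 1.2764 F [-2.16  3.23  1.89] T [ 0.398  0.336 -0.074] op 0.0169 q6 -0.05 e6 -0.297
```

>>> {"method": "move_arm", "body": {"deltas": [{"x": 0, "y": 0, "z": 0, "wx": 0, "wy": 0, "wz": 5, "hand": 0.185}, {"x": 0, "y": 0, "z": 0, "wx": 0, "wy": 0, "wz": 5, "hand": 0.185}]}}

```text
time: 7.58
tool_pos: [0.5309, -0.1112, 0.0987]
tool_rot: [3.141, 0.0, 1.189]
contact_force: [-0.9, 0.6, 0.5]
opening: 0.0171
```

```bash
python3 -c "
from h import *
st();print(*prof())"
```

```text
7.58 [ 0.5309 -0.1112  0.0987] yaw 1.1894 F [-0.85  0.59  0.53] T [-0.023  0.27  -0.047] op 0.0171 q6 0.03 e6 0.473
195 [ 36  36  23   8  13  44  63  65  62  60  64  65  65  75  95 105 105 104
  98  77  50  42  41  42  44  53  64  71  76  79  81  81  72  51  32  32
  31  31  32  33  33  33  31  33  32]
```

>>> {"method": "move_arm", "body": {"deltas": [{"x": 0, "y": 0, "z": 0, "wx": 0, "wy": 0, "wz": -4, "hand": 0.185}, {"x": 0, "y": 0, "z": 0, "wx": 0, "wy": 0, "wz": -7, "hand": 0.185}, {"x": 0, "y": 0, "z": 0, "wx": 0, "wy": 0, "wz": -10, "hand": 0.185}, {"x": 0, "y": 0, "z": 0, "wx": 0, "wy": 0, "wz": -12, "hand": 0.185}, {"x": 0, "y": 0, "z": 0, "wx": 0, "wy": 0, "wz": -12, "hand": 0.185}]}}

```text
time: 8.25
tool_pos: [0.5305, -0.1107, 0.0986]
tool_rot: [-3.141, -0.0, 1.399]
contact_force: [-2.3, 2.9, 1.6]
opening: 0.0165
```

```bash
python3 -c "
from h import *
st()"
```

```text
8.25 [ 0.5305 -0.1107  0.0986] yaw 1.3987 F [-2.26  2.87  1.61] T [ 0.492  0.555 -0.131] op 0.0165 q6 -0.18 e6 -0.321
```

>>> {"method": "move_arm", "body": {"deltas": [{"x": 0, "y": 0, "z": 0, "wx": 0, "wy": 0, "wz": 5, "hand": 0.185}, {"x": 0, "y": 0, "z": 0, "wx": 0, "wy": 0, "wz": 5, "hand": 0.185}]}}

```text
time: 8.5
tool_pos: [0.5309, -0.1112, 0.0987]
tool_rot: [3.141, 0.0, 1.312]
contact_force: [-2.1, 0.7, 0.9]
opening: 0.0173
```

```bash
python3 -c "
from h import *
st();print(*prof())"
```

```text
8.5 [ 0.5309 -0.1112  0.0987] yaw 1.3116 F [-2.13  0.67  0.93] T [ 0.126  0.397 -0.05 ] op 0.0173 q6 -0.09 e6 0.459
195 [ 34  23  13  13  29  54  66  66  66  66  63  65  68  85 100 105 105 104
  98  80  54  41  42  41  40  52  65  70  76  81  81  81  72  49  31  33
  32  32  30  30  31  31  31  31  30]
```

>>> {"method": "move_arm", "body": {"deltas": [{"x": 0, "y": -0.0005, "z": 0, "wx": 0, "wy": 0, "wz": -4, "hand": 0.185}, {"x": 0, "y": -0.0005, "z": 0, "wx": 0, "wy": 0, "wz": -7, "hand": 0.185}, {"x": 0, "y": -0.0005, "z": 0, "wx": 0, "wy": 0, "wz": -10, "hand": 0.185}, {"x": 0, "y": -0.0005, "z": 0, "wx": 0, "wy": 0, "wz": -12, "hand": 0.185}, {"x": 0, "y": -0.0005, "z": 0, "wx": 0, "wy": 0, "wz": -12, "hand": 0.185}]}}

```text
time: 9.18
tool_pos: [0.5303, -0.1108, 0.0986]
tool_rot: [-3.141, -0.0, 1.521]
contact_force: [-2.5, 2.4, -0.0]
opening: 0.0168
```

```bash
python3 -c "
from h import *
st()"
```

```text
9.18 [ 0.5303 -0.1108  0.0986] yaw 1.5208 F [-2.46  2.42 -0.03] T [ 0.353  0.474 -0.069] op 0.0168 q6 -0.3 e6 -0.281
```

>>> {"method": "move_arm", "body": {"deltas": [{"x": 0, "y": 0, "z": 0, "wx": 0, "wy": 0, "wz": 5, "hand": 0.185}, {"x": 0, "y": 0, "z": 0, "wx": 0, "wy": 0, "wz": 5, "hand": 0.185}]}}

```text
time: 9.43
tool_pos: [0.5307, -0.1113, 0.0988]
tool_rot: [3.141, 0.001, 1.434]
contact_force: [-0.4, 0.3, -0.3]
opening: 0.0169
```

```bash
python3 -c "
from h import *
st();print(*prof())"
```

```text
9.43 [ 0.5307 -0.1113  0.0988] yaw 1.4337 F [-0.37  0.35 -0.31] T [ 0.015  0.158 -0.036] op 0.0169 q6 -0.21 e6 0.477
195 [ 29  18  10  17  38  57  64  66  65  66  64  64  71  85  99 105 105 104
 100  81  55  40  41  41  42  53  64  69  75  79  81  82  71  49  33  31
  32  35  31  30  32  30  32  31  33]
```

>>> {"method": "move_arm", "body": {"deltas": [{"x": 0, "y": 0, "z": 0, "wx": 0, "wy": 0, "wz": -4, "hand": 0.185}, {"x": 0, "y": 0, "z": 0, "wx": 0, "wy": 0, "wz": -7, "hand": 0.185}, {"x": 0, "y": 0, "z": 0, "wx": 0, "wy": 0, "wz": -10, "hand": 0.185}, {"x": 0, "y": 0, "z": 0, "wx": 0, "wy": 0, "wz": -12, "hand": 0.185}, {"x": 0, "y": 0, "z": 0, "wx": 0, "wy": 0, "wz": -12, "hand": 0.185}]}}

```text
time: 10.1
tool_pos: [0.5303, -0.1109, 0.0987]
tool_rot: [3.141, 0.0, 1.643]
contact_force: [-0.8, 1.3, -0.4]
opening: 0.0172
```

```bash
python3 -c "
from h import *
st()"
```

```text
10.1 [ 0.5303 -0.1109  0.0987] yaw 1.643 F [-0.76  1.32 -0.37] T [ 0.026  0.226 -0.006] op 0.0172 q6 -0.42 e6 -0.229
```

>>> {"method": "move_arm", "body": {"deltas": [{"x": 0, "y": 0, "z": 0, "wx": 0, "wy": 0, "wz": 5, "hand": 0.185}, {"x": 0, "y": 0, "z": 0, "wx": 0, "wy": 0, "wz": 5, "hand": 0.185}]}}

```text
time: 10.35
tool_pos: [0.5307, -0.1111, 0.0989]
tool_rot: [3.141, 0.0, 1.556]
contact_force: [0.2, 0.3, -0.9]
opening: 0.0171
```

```bash
python3 -c "
from h import *
st();print(*prof())"
```

```text
10.35 [ 0.5307 -0.1111  0.0989] yaw 1.5558 F [ 0.24  0.26 -0.88] T [-0.092  0.003 -0.004] op 0.0171 q6 -0.33 e6 0.486
195 [ 32  25  13  14  31  52  61  64  64  63  64  67  69  80  94 103 103 105
 103 105 102  83  54  42  42  42  42  49  69  81  81  81  72  49  32  30
  31  33  33  31  33  32  31  33  30]
```

The drop is clear: the skirt edge moved about 2.5 px down the scene profile and the turning torque vanished. I now lower the fingers 7 mm and turn clockwise.

>>> {"method": "move_arm", "body": {"deltas": [{"x": 0, "y": 0, "z": 0.004, "wx": 0, "wy": 0, "wz": 0, "hand": 0.185}, {"x": 0, "y": 0, "z": 0.007, "wx": 0, "wy": 0, "wz": 3, "hand": 0.185}, {"x": 0, "y": 0, "z": 0.007, "wx": 0, "wy": 0, "wz": 7, "hand": 0.185}, {"x": 0, "y": 0, "z": 0.007, "wx": 0, "wy": 0, "wz": 11, "hand": 0.185}, {"x": 0, "y": 0, "z": 0.007, "wx": 0, "wy": 0, "wz": 15, "hand": 0.185}, {"x": 0, "y": 0, "z": 0.007, "wx": 0, "wy": 0, "wz": 19, "hand": 0.185}, {"x": 0, "y": 0, "z": 0.007, "wx": 0, "wy": 0, "wz": 23, "hand": 0.185}, {"x": 0, "y": 0, "z": 0.007, "wx": 0, "wy": 0, "wz": 27, "hand": 0.185}]}}

```text
time: 11.4
tool_pos: [0.5295, -0.1108, 0.0909]
tool_rot: [-3.139, 0.001, 1.083]
contact_force: [-1.4, -0.3, -3.0]
opening: 0.0168
```

```bash
python3 -c "
from h import *
st();print(*prof())"
```

```text
11.4 [ 0.5295 -0.1108  0.0909] yaw 1.0828 F [-1.39 -0.32 -3.01] T [-0.117  0.294  0.016] op 0.0168 q6 0.14 e6 -0.699
195 [ 27  33  35  33  35  29  17  22  40  58  65  61  54  68  69  66  77  94
 104 104 104  90  62  42  40  40  41  46  66  80  80  81  73  49  31  30
  32  31  32  30  32  31  31  31  31]
```

>>> {"method": "move_arm", "body": {"deltas": [{"x": 0, "y": 0, "z": 0.001, "wx": 0, "wy": 0, "wz": 3, "hand": 0.185}, {"x": 0, "y": 0, "z": 0.001, "wx": 0, "wy": 0, "wz": 6, "hand": 0.185}, {"x": 0, "y": 0, "z": 0.001, "wx": 0, "wy": 0, "wz": 9, "hand": 0.185}, {"x": 0, "y": 0, "z": 0.001, "wx": 0, "wy": 0, "wz": 12, "hand": 0.185}, {"x": 0, "y": 0, "z": 0.001, "wx": 0, "wy": 0, "wz": 15, "hand": 0.185}, {"x": 0, "y": 0, "z": 0.001, "wx": 0, "wy": 0, "wz": 15, "hand": 0.185}]}}

```text
time: 12.2
tool_pos: [0.5297, -0.1107, 0.0902]
tool_rot: [-3.14, 0.001, 0.824]
contact_force: [-1.7, 0.5, -1.0]
opening: 0.017
```

```bash
python3 -c "
from h import *
st();print(*prof())"
```

```text
12.2 [ 0.5297 -0.1107  0.0902] yaw 0.8242 F [-1.73  0.48 -1.02] T [-0.114  0.458  0.016] op 0.017 q6 0.4 e6 0.318
195 [ 38  38  59  77  79  76  64  52  51  51  52  51  52  57  86 104 104 104
 105 105 104  99  75  44  40  41  41  43  58  74  82  82  73  50  32  31
  30  32  32  31  33  31  32  32  31]
```

>>> {"method": "move_arm", "body": {"deltas": [{"x": 0, "y": 0, "z": 0.001, "wx": 0, "wy": 0, "wz": 3, "hand": 0.185}, {"x": 0, "y": 0, "z": 0.001, "wx": 0, "wy": 0, "wz": 6, "hand": 0.185}, {"x": 0, "y": 0, "z": 0.001, "wx": 0, "wy": 0, "wz": 9, "hand": 0.185}, {"x": 0, "y": 0, "z": 0.001, "wx": 0, "wy": 0, "wz": 12, "hand": 0.185}, {"x": 0, "y": 0, "z": 0.001, "wx": 0, "wy": 0, "wz": 15, "hand": 0.185}, {"x": 0, "y": 0, "z": 0.001, "wx": 0, "wy": 0, "wz": 18, "hand": 0.185}, {"x": 0, "y": 0, "z": 0.001, "wx": 0, "wy": 0, "wz": 18, "hand": 0.185}]}}

```text
time: 13.12
tool_pos: [0.53, -0.1106, 0.0894]
tool_rot: [-3.141, 0.0, 0.51]
contact_force: [-2.7, 0.7, -0.8]
opening: 0.0168
```

```bash
python3 -c "
from h import *
st();print(*prof())"
```

```text
13.12 [ 0.53   -0.1106  0.0894] yaw 0.51 F [-2.68  0.67 -0.82] T [0.023 0.519 0.047] op 0.0168 q6 0.71 e6 0.32
195 [ 15  16  41  67  84  89  87  76  60  48  48  47  47  48  60  87 102 104
 105 105 106 102  86  57  42  40  41  42  51  71  81  81  73  51  33  30
  33  32  33  32  33  30  32  31  33]
```

>>> {"method": "move_arm", "body": {"deltas": [{"x": 0, "y": 0, "z": 0, "wx": 0, "wy": 0, "wz": 2, "hand": 0.185}, {"x": 0, "y": 0, "z": 0, "wx": 0, "wy": 0, "wz": 4, "hand": 0.185}, {"x": 0, "y": 0, "z": 0, "wx": 0, "wy": 0, "wz": 6, "hand": 0.185}, {"x": 0, "y": 0, "z": 0, "wx": 0, "wy": 0, "wz": 8, "hand": 0.185}, {"x": 0, "y": 0, "z": 0, "wx": 0, "wy": 0, "wz": 8, "hand": 0.185}]}}

```text
time: 13.8
tool_pos: [0.5303, -0.1108, 0.0896]
tool_rot: [-3.141, -0.0, 0.368]
contact_force: [-2.3, 1.3, -3.7]
opening: 0.0168
```

```bash
python3 -c "
from h import *
st();print(*prof())"
```

```text
13.8 [ 0.5303 -0.1108  0.0896] yaw 0.368 F [-2.31  1.31 -3.66] T [0.104 0.541 0.095] op 0.0168 q6 0.86 e6 0.253
195 [ 19  33  48  64  81  91  91  85  71  57  46  45  46  45  56  78  93 103
 105 104 105 103  91  62  42  40  41  40  51  69  81  82  73  51  34  32
  31  31  33  32  32  33  34  31  32]
```

>>> {"method": "move_arm", "body": {"deltas": [{"x": 0, "y": 0, "z": 0, "wx": 0, "wy": 0, "wz": 2, "hand": 0.185}, {"x": 0, "y": 0, "z": 0, "wx": 0, "wy": 0, "wz": 4, "hand": 0.185}, {"x": 0, "y": 0, "z": 0, "wx": 0, "wy": 0, "wz": 6, "hand": 0.185}, {"x": 0, "y": 0, "z": 0, "wx": 0, "wy": 0, "wz": 8, "hand": 0.185}, {"x": 0, "y": 0, "z": 0, "wx": 0, "wy": 0, "wz": 8, "hand": 0.185}]}}

```text
time: 14.48
tool_pos: [0.5306, -0.1109, 0.0899]
tool_rot: [3.141, -0.001, 0.228]
contact_force: [-1.5, 2.3, -2.3]
opening: 0.017
```

```bash
python3 -c "
from h import *
st();print(*prof())"
```

```text
14.47 [ 0.5306 -0.1109  0.0899] yaw 0.2283 F [-1.52  2.27 -2.35] T [0.158 0.448 0.087] op 0.017 q6 0.99 e6 0.244
195 [ 47  51  52  64  74  85  91  88  79  67  54  43  41  45  56  70  83  93
 103 105 105 105  94  68  42  42  41  41  46  67  81  81  73  49  32  31
  30  32  31  32  31  31  32  31  31]
```

>>> {"method": "move_arm", "body": {"deltas": [{"x": 0, "y": 0, "z": 0, "wx": 0, "wy": 0, "wz": 2, "hand": 0.185}, {"x": 0, "y": 0, "z": 0, "wx": 0, "wy": 0, "wz": 4, "hand": 0.185}, {"x": 0, "y": 0, "z": 0, "wx": 0, "wy": 0, "wz": 5, "hand": 0.185}, {"x": 0, "y": 0, "z": 0, "wx": 0, "wy": 0, "wz": 5, "hand": 0.185}]}}

```text
time: 15.02
tool_pos: [0.5304, -0.1109, 0.0898]
tool_rot: [3.142, -0.0, 0.141]
contact_force: [-1.3, 0.7, -2.4]
opening: 0.017
```

```bash
python3 -c "
from h import *
st();print(*prof())"
```

```text
15.03 [ 0.5304 -0.1109  0.0898] yaw 0.1414 F [-1.3   0.73 -2.4 ] T [0.138 0.386 0.05 ] op 0.017 q6 1.08 e6 0.147
195 [ 52  61  61  68  77  85  90  89  82  71  55  43  41  43  51  65  76  88
  99 104 105 103  96  67  42  41  41  39  46  67  82  82  74  51  30  32
  33  29  29  33  31  32  31  32  31]
```

>>> {"method": "move_arm", "body": {"deltas": [{"x": 0, "y": 0, "z": 0, "wx": 0, "wy": 0, "wz": 2, "hand": 0.185}, {"x": 0, "y": 0, "z": 0, "wx": 0, "wy": 0, "wz": 4, "hand": 0.185}, {"x": 0, "y": 0, "z": 0, "wx": 0, "wy": 0, "wz": 5, "hand": 0.185}, {"x": 0, "y": 0, "z": 0, "wx": 0, "wy": 0, "wz": 5, "hand": 0.185}]}}

```text
time: 15.58
tool_pos: [0.5303, -0.1107, 0.0896]
tool_rot: [-3.141, 0.0, 0.055]
contact_force: [-1.6, 0.8, -4.0]
opening: 0.0169
```

```bash
python3 -c "
from h import *
st();print(*prof())"
```

```text
15.57 [ 0.5303 -0.1107  0.0896] yaw 0.0545 F [-1.58  0.77 -4.02] T [0.259 0.331 0.276] op 0.0169 q6 1.17 e6 0.396
195 [ 62  66  66  70  78  86  90  88  83  71  58  44  41  42  54  66  74  82
  95 103 105 104  95  68  42  41  40  40  47  66  81  81  73  50  33  32
  32  31  32  31  31  31  31  33  31]
```

Torque jumped to 0.28 N m at a clockwise turn within the expected range. One small nudge will confirm whether this is the stop.

>>> {"method": "move_arm", "body": {"deltas": [{"x": 0, "y": 0, "z": 0, "wx": 0, "wy": 0, "wz": 1, "hand": 0.185}, {"x": 0, "y": 0, "z": 0, "wx": 0, "wy": 0, "wz": 1, "hand": 0.185}]}}

```text
time: 15.88
tool_pos: [0.5302, -0.1108, 0.0897]
tool_rot: [-3.141, 0.0, 0.037]
contact_force: [-1.5, 2.0, -2.5]
opening: 0.0177
```

```bash
python3 -c "
from h import *
st()"
```

```text
15.88 [ 0.5302 -0.1108  0.0897] yaw 0.0368 F [-1.52  2.02 -2.49] T [0.317 0.507 0.362] op 0.0177 q6 1.19 e6 0.455
```

That is the firm stop: 0.36 N m with the fingers starting to be pried open. I back off, open and retract straight up.

>>> {"method": "move_arm", "body": {"deltas": [{"x": 0, "y": 0, "z": 0, "wx": 0, "wy": 0, "wz": -4, "hand": 0.185}, {"x": 0, "y": 0, "z": 0, "wx": 0, "wy": 0, "wz": -8, "hand": 0.2}, {"x": 0, "y": 0, "z": 0, "wx": 0, "wy": 0, "wz": -8, "hand": 0.35}, {"x": 0, "y": 0, "z": 0, "wx": 0, "wy": 0, "wz": -8, "hand": 0.5}, {"x": 0, "y": 0, "z": 0, "wx": 0, "wy": 0, "wz": -8, "hand": 0.5}, {"x": 0, "y": 0, "z": -0.03, "wx": 0, "wy": 0, "wz": -8, "hand": 0.5}, {"x": 0, "y": 0, "z": -0.08, "wx": 0, "wy": 0, "wz": -8, "hand": 0.5}, {"x": 0, "y": 0, "z": -0.11, "wx": 0, "wy": 0, "wz": -8, "hand": 0.5}]}}

```text
time: 16.88
tool_pos: [0.531, -0.1111, 0.2022]
tool_rot: [3.14, -0.003, 0.176]
contact_force: [0.2, -0.7, 0.2]
opening: 0.0459
```

```bash
python3 -c "
from h import *
st();print(*prof())
w=viewer.read_camera('wrist')[:,:,::-1];s=cv2.imread('pics/last.png')
a=cv2.imread('pics/s0.png')
f=lambda i:cv2.resize(i[175:245,155:235],None,fx=4.9,fy=4.9,interpolation=cv2.INTER_CUBIC)
cv2.imwrite('pics/6.png',np.hstack([f(a),f(s)]));cv2.imwrite('pics/7.png',w)
"
```

```text
16.88 [ 0.531  -0.1111  0.2022] yaw 0.1759 F [ 0.25 -0.69  0.19] T [-0.035  0.124 -0.041] op 0.0459 q6 1.05 e6 -0.002
195 [ 98  99  99 100 101  99  96  89  80  66  50  41  46  53  60  67  74  85
  98 104 104 102  85  55  42  41  43  42  48  68  80  81  72  50  33  34
  31  32  32  32  32  32  32  33  30]
```

View pics/6.png

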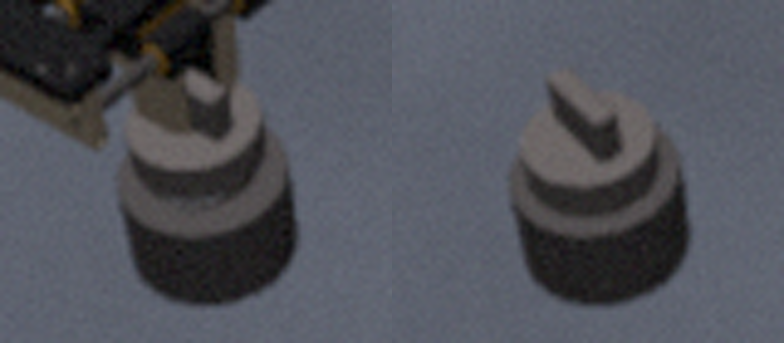

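View pics/7.png

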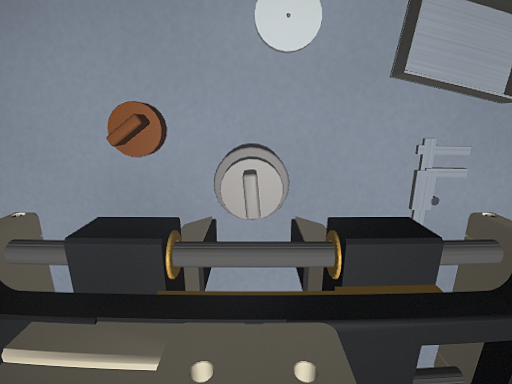

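The right half of picture 6 shows the lid seated low, with only a thin shoulder ring visible at about (595,215) and the bar free. Picture 7 shows the bar at (250,195), the fingers clear of it, and the disc, caliper and brown lid undisturbed.

```bash
python3 -c "
from h import *
print(robot.hand_in())"
```

```text
the job is handed in; nothing more can be done
None
```

The larger pig's lid is on its thread and home as far as my checks can tell, and I handed the job in at about 17 s of the 70 s allowed.

- **Finding the start:** With fingers about 3 mm wider than the bar, I turned the lid anticlockwise by roughly 0.95 rad. It then dropped: in the scene camera the skirt edge moved down about 2 px, and the turning torque fell to zero.
- **Screwing it home:** I turned it clockwise by about 1.2 rad, an estimate from the finger angles. The lid sank about 1 px more, and the torque then rose from 0.05–0.1 to 0.36 N m at a firm stop. I stopped there, backed off, opened the fingers and went straight up about 0.11 m.
- **Last checks:** The final pictures show the lid seated low on the pot and the fingers clear of it. The disc, caliper and brown lid look undisturbed. I did not check the turntable, arrows, small pig or rule in a final picture, but the fingers only worked at the lid.
- **Limits of the evidence:** Home height is confirmed only to about 1 mm by the camera, so it rests mainly on the torque stop, the turn angle and the sink together. No check failed. Small sideways forces of 2–3 N showed that the fingers were about half a millimetre off centre while turning.

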